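Shut the swing gate and hold a ground block in the corner of a locating fixture

ROBOT

A 7-joint arm with a two-finger parallel gripper is mounted at the origin on a cart in front of the work surface, level with it; the furniture and walls round the work are solid. World frame = base frame: x ahead of the robot, y to its left, z up, the work surface at z = 0. Lengths are in m, angles in rad, forces in N, time in s.
With the tool pointing down it reaches from about 0.35 to 0.9 m from the base axis. Payload 7.2 kg.
Tool frame: the origin (TCP) lies midway between the tips of the shut fingers; the grasp point (between the pads) lies 19 mm behind it; z points along the fingers, y is the line along which they close (so a half turn about z gives the same grasp; the last joint's range is limited). The gripper opens to 85 mm and grips with 20 to 120 N. Pads are 22 mm wide; open, the fingers measure 114 mm over their backs; the gripper's body (76 mm by 85 mm) begins 54 mm behind the grasp point. The pads swing forward as they close: fully open they stand 13 mm farther back than shut.
Start: joints at [-1.385, 0.411, -0.013, 1.596, 0.006, 1.134, -0.082], TCP at [0.157, 0.605, 0.231] pointing down, gripper open.
Joint ranges: [-2.95, 2.95], [-0.29, 1.99], [-1.47, 1.44], [0.14, 2.54], [-1.03, 4.17], [0.13, 1.85], [-2.86, 2.86]. Speed limits (rad/s): [2.39, 2.39, 3.01, 3.01, 3.14, 3.14, 3.14].

INTERFACE

Orientations are given as a rotation vector (axis times angle).
In Python, from rig import manip, viewer gives the robot as it stands.
- The arm moves only by the shell command python3 -m inch 'ROWS'. ROWS is JSON, a list of rows, each a list of 5 numbers: the gripper command: -1 is shut, 1 is fully open, values between are in proportion, then the shift along the tool's x, y, z in units of 25 mm (1.0 is 25 mm), then the turn about the tool's z in units of 6 degrees (1.0 is 6 degrees). In form: [[grip, tx, ty, tz, roll], ...]. A call has 1 to 12 rows; each row is the pose to reach, as a shift and turn from the pose commanded when the call began, along the tool's axes at that moment; what a row does not reach only later rows make up. A row lasts 1/10 s, in which the tool goes at most 50 mm and 8.59 degrees, less where a joint would pass 70% of its speed; a pose out of reach is approached as far as the arm can. A call with a gripper value outside its range is refused whole. The fingers move at their own pace and stop on an object; the grip force is fixed at half the most. Time passes only in rows, so rows that repeat a pose let the fingers close. It gives the time, the measured TCP pose, the force, the opening and the grip force at its end, in the units of the state.
- manip.state(): the state, without advancing time (a new reading comes with each control period).
- viewer.snapshot(name): name is "scene" or "top"; returns a dict with "frame" (384x512x3 uint8, red, green, blue), "z_map" (384x512 float32, m along the optical axis (not along the pixel's ray), 0 where there is no reading), "vertical_fov" (degrees; the focal length in pixels is half the picture's height over the tangent of half this angle, whatever the lens; pixels are square), "cx", "cy" (the principal point, pixels), "view" (4x4, takes a point from world to camera coordinates). Camera axes: x right, y up, looking along -z (the intrinsics and any distortion apply to the point x, -y, -z); pixel columns grow to the right and rows downward; lengths in m; the calibration is good to about 2 mm. A picture is of the moment at which its call begins.
- manip.hand_in(): hands the job in; it is judged then, once.
The state is a dict: "time": time; "joint_pos": joint angles; "dq": joint speeds; "effort": joint torques, N m; "ee_pos": TCP position; "tool_rot": TCP orientation; "ft_force": force on the tool from outside, world axes, zero at the start; "ft_torque": the same for the moment, N m; "grip_width": finger opening in m; "grasp_force": force on a finger pad.
Only numpy, scipy, OpenCV 4.12 (cv2) and the standard library are available. Lean on these libraries where they do the work, as an engineer would, in place of code of your own. Each camera call takes 0.05 s, during which the arm holds its last target. There are 200 camera calls.

TASK

Push the open swing gate of the locating fixture shut until it clicks home on its detent, while the fixture is still empty. Then pick up the long ground steel block lying in front of the fixture, lay it flat on the fixture plate in the corner between the rail and the shut gate, and press its long side against the rail and its end against the gate at the same time. Finish still holding it pressed firmly against both; do not let go, and leave the other things where they are.

Things in the scene. Friction and masses are not known exactly. Their poses are not given: they have to be found in the camera images.
- fixture: locating fixture, fixed on the table: flat aluminium plate, own x -75 to +55 mm, own y -92 to +85 mm, 10 mm thick, with a rail, a swing gate and a short square post (its top 18 mm above the plate). Origin at table level, own z up; x points away from the robot, y left, turned up to 0.25 rad. Tall machines stand on either side, from x = 0.48 on, y under -0.13 and over 0.35 m: come in from the front
- rail: the fixed steel rail on the far side of the plate: a low bar 14 mm thick, 130 mm long, along the fixture's y, its top 9 mm above the plate. Its inner face, towards the robot, lies at fixture x = +35 mm and faces the fixture's -x; the bar runs from fixture y = -58 to +72 mm. Origin at the centre of its underside, on the plate; axes parallel to the fixture's
- gate: steel swing gate at the right (-y) end of the plate: bar 88 mm long, 12 mm thick, 4 to 22 mm above the plate, on an upright pivot at fixture x -55, y -66 mm. Origin on the pivot at plate level; own x along the bar to its free end, own +y = inner face's side. Shut, it lies along the fixture's +x, 2 mm short of the rail's face line, its inner face at fixture y = -60 mm, backed by the square post
- gate_swing (a joint): gate angle, rad: 0 = shut against the post; grows as it opens counterclockwise seen from above, over the plate (to 1.45, along the plate's near edge). Starts at 0.7 to 1.3, stays where left. A spring ball resists over about the last 0.12 rad (5 to 12 N at mid-bar) and clicks past at about 0.05; then it is drawn to 0. The pressed block pushes the gate towards shut
- gate_face (a point): point on the gate's inner face (the face to push to shut it), 60 mm from the pivot and 14 mm above the plate; own axes are those of the gate
- corner (a point): the point on the plate's top (10 mm above the table) where the rail's inner face plane and the shut gate's inner face plane meet; axes parallel to the fixture's. Plate, rail and gate are smooth and oiled (friction about 0.25). The pressed block's centre of underside lies at -8 mm in x and +40 mm in y from here, its length along y
- block: loose ground steel block, a plain bright bar 16 mm wide (own x), 80 mm long (own y), 24 mm high, about 0.24 kg. Origin at the centre of its underside, own z up. Lies on the table between robot and fixture, at the left or right, its length roughly across. Seated, its upper 15 mm stand clear above the rail, so it can stay gripped across its width
- slug: bystander: loose sawn steel round, 28 mm across, 16 mm high, in front of the fixture at the other place than the block. Origin at the centre of its underside
- bar: bystander: loose small square notched steel bar 10 x 55 x 10 mm, to the left of the fixture. Origin at the centre of its underside
- weight: bystander: loose round brass weight, 50 mm across, 19 mm high, behind the fixture. Origin at the centre of its underside
Mind the look-alikes: they are no part of the job. Several things look just like the block: the one meant starts farthest to the robot's left.

How it is judged:
On the way:
1. the gate is shut on its detent while the block is still off the fixture plate (value of joint gate_swing below 0.02 rad and horizontal distance between block and corner above 0.1 m), for 0.3 s.
At the end, for the whole second after the job is handed in: The gate is shut (under 0.03 rad); the block lies flat on the plate, square to the rail (0.04 rad), within 2.5 mm of the corner position, at rest and touched by the fingers, and presses on the rail and on the gate with more than 2 N each through the last second (value of joint gate_swing below 0.03 rad and contact force between block and rail above 2 N and contact force between block and gate above 2 N and contact force between the fingers and block above 2 N and x of block in the frame of corner between -0.0105 and -0.0055 m and y of block in the frame of corner between 0.0375 and 0.0425 m and z of block in the frame of corner below 0.003 m and angle between block's own z axis and vertical below 0.06 rad and angle between the y axis of block and the y axis of fixture, either way round below 0.04 rad and linear speed of block below 0.01 m/s); the arm keeps its last pose, push and grip.
It fails at once if the steel round was disturbed (moved over 30 mm) (distance of slug from where it was at the start of the episode above 0.03 m).
It fails at once if the notched bar was disturbed (moved over 30 mm) (distance of bar from where it was at the start of the episode above 0.03 m).
It fails at once if the brass weight was disturbed (moved over 30 mm) (distance of weight from where it was at the start of the episode above 0.03 m).
It also fails if it takes over 64 s, if anything falls off the work surface, if the arm or the gripper's body presses on something with over 40 N, if the wrist force passes 120 N, or if a joint passes its speed limit or range.

## Working session

There is one attempt and no reset: what is moved stays moved. The work goes in short steps, Python scripts to look and compute and a shell command to move; the robot and the scene stay as the last step left them, time stands still between calls to the robot, and variables do not carry over. Pictures are saved under pics/ and viewed, at most 10 in all, crops included, and the job is handed in when it is done.

```bash
mkdir -p pics
cat > h.py <<'E'
import numpy as np, cv2
from rig import manip, viewer
from scipy.spatial.transform import Rotation as R
def snap(n):
    s=viewer.snapshot(n); z=s["z_map"]; h,w=z.shape
    f=h/2/np.tan(np.radians(s["vertical_fov"])/2)
    v,u=np.mgrid[:h,:w]
    c=np.stack([(u-s["cx"])*z/f,-(v-s["cy"])*z/f,-z,np.ones_like(z)],-1)
    P=(c@np.linalg.inv(s["view"]).T)[...,:3]; P[z==0]=np.nan
    return s,P,f
E
python3 - <<'E'
from h import *
for n in("scene","top"):
    s,P,f=snap(n); cv2.imwrite(f"pics/{n}0.png",s["frame"][...,::-1]); np.save(n+"P.npy",P)
    print(n,f,s["cx"],s["cy"],{k:v for k,v in s.items() if k not in("frame","z_map","view")}, np.round(np.linalg.inv(s["view"]),3).tolist())
print(manip.state())
E
```

```text
scene 427.23585393633783 257.00467982448663 191.4887676857143 {'vertical_fov': 48.398347383901246, 'cx': 257.00467982448663, 'cy': 191.4887676857143} [[0.499, 0.607, -0.618, 0.12], [-0.867, 0.343, -0.363, -0.178], [-0.008, 0.717, 0.697, 0.644], [0.0, 0.0, 0.0, 1.0]]
top 384.9587627738977 260.3256127530471 185.41827682195301 {'vertical_fov': 53.01588665302045, 'cx': 260.3256127530471, 'cy': 185.41827682195301} [[-0.124, 0.97, -0.208, 0.479], [-0.992, -0.122, 0.02, 0.133], [-0.006, 0.209, 0.978, 0.864], [0.0, 0.0, 0.0, 1.0]]
{'time': 0.1, 'joint_pos': array([-1.38521402,  0.4118109 , -0.01272638,  1.59696727,  0.0055879 ,
        1.13429263, -0.08218852]), 'dq': array([ 0.00080892, -0.00148629, -0.00093762, -0.0015399 ,  0.0004805 ,
       -0.000459  ,  0.00019811]), 'effort': array([ 2.84384485e-03, -6.01830268e+01,  6.84249178e-01, -3.00086367e+01,
        1.39626834e-02,  6.39981095e-03,  7.65229117e-06]), 'ee_pos': array([0.15682923, 0.60454108, 0.23053986]), 'tool_rot': array([-3.97490738e-01, -3.11624556e+00,  2.26100393e-03]), 'ft_force': array([ 0.14183409, -1.78240806,  0.64725874]), 'ft_torque': array([-0.03387135,  0.00496784,  0.01129583]), 'grasp_force': 0.0, 'grip_width': 0.08549964302359919}
```

View pics/top0.png

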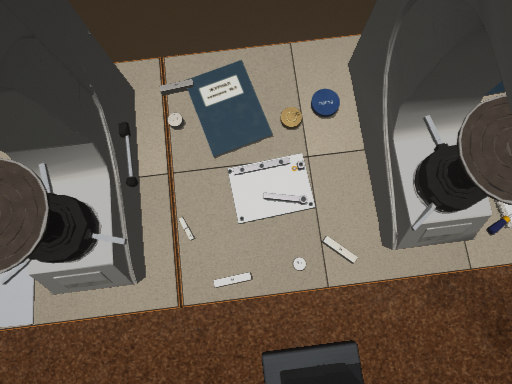

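View pics/scene0.png

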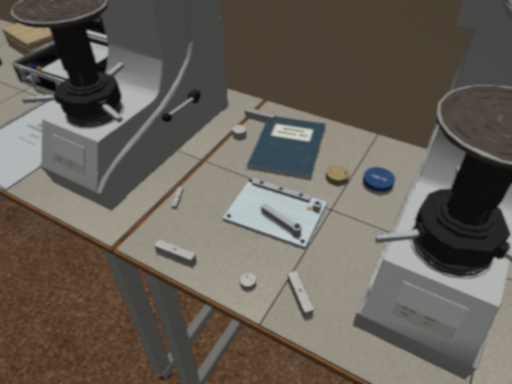

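Run:
```python
from h import *
P=np.load("topP.npy"); S=np.load("sceneP.npy")
for n,u,v in[("blkL",233,280),("blkR",340,249),("back",177,87),("slug",299,264),("bar",187,229),("weight",291,117),("pivot",303,200),("gatefree",266,196),("post",300,165)]:
    print(n,np.round(np.nanmedian(P[v-1:v+2,u-1:u+2].reshape(-1,3),0),4))
for n,u,v in[("blkL",175,251),("blkR",300,292),("back",260,116)]: print('scene',n,np.round(S[v,u],4))
# oriented rect of bars by height
def rect(u0,u1,v0,v1,zl,zh):
    m=np.zeros(P.shape[:2],bool); m[v0:v1,u0:u1]=1
    m&=(P[...,2]>zl)&(P[...,2]<zh); q=P[m]
    r=cv2.minAreaRect((q[:,:2]*1000).astype(np.float32)); print(len(q),r,np.median(q[:,2]))
rect(205,260,265,295,.017,.035);rect(315,365,230,270,.017,.035);rect(155,197,75,97,.01,.05)
im=cv2.imread("pics/top0.png")
a=cv2.resize(im[145:230,215:330],None,fx=5,fy=5,interpolation=cv2.INTER_CUBIC)
b=cv2.resize(im[260:300,200:270],(350,200));c=cv2.resize(im[70:110,150:220],(350,200))
o=np.zeros((a.shape[0]+0,800,3),np.uint8)
o[:,:575]=a; o[:200,575:]=cv2.resize(b,(225,200)) ; o[210:410,575:]=cv2.resize(c,(225,200))
cv2.imwrite("pics/crop1.png",o)
```

```text
blkL [0.4622 0.1985 0.0234]
blkR [ 0.4981 -0.0372  0.0237]
back [0.9192 0.2816 0.0231]
slug [0.4777 0.054  0.0143]
bar [0.5839 0.2888 0.0097]
weight [0.813  0.0242 0.0168]
pivot [0.6119 0.0276 0.0361]
gatefree [0.6316 0.1063 0.031 ]
post [0.6924 0.0217 0.0292]
scene blkL [0.4619 0.1969 0.0237]
scene blkR [ 0.4959 -0.039   0.0247]
scene back [0.9212 0.2799 0.0171]
291 ((463.80706787109375, 200.38050842285156), (15.844499588012695, 79.9881591796875), 4.99979829788208) 0.023197433640684828
292 ((498.68621826171875, -37.34798049926758), (79.69605255126953, 16.59553337097168), 47.06866455078125) 0.023338768706170798
387 ((914.096435546875, 275.10540771484375), (49.8077392578125, 92.38287353515625), 13.392477989196777) 0.021747486442093678
```

View pics/crop1.png

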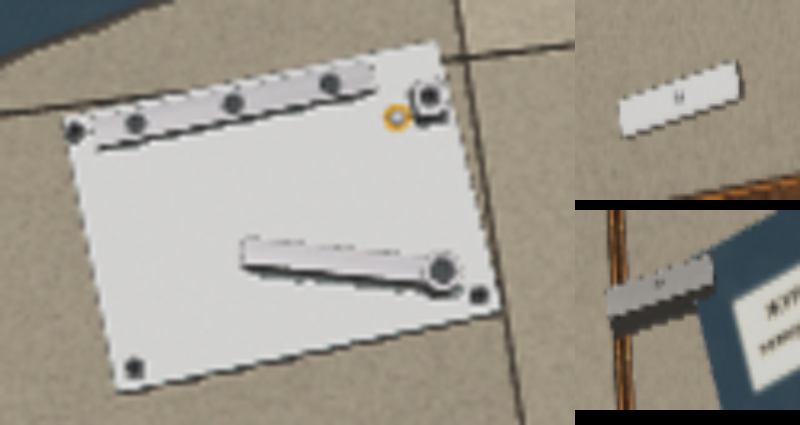

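Candidates in the top picture: (233,280) front left, (340,249) front right, and (177,87) behind the fixture, greyer and lying partly on the folder. The block lies in front of the fixture and farthest left, so it's (233,280); it measures 80 x 16 mm and 23 mm high. The crop shows the gate pivot at (303,199), its free end at (264,195) and the post at (300,164).

```bash
cat >> h.py <<'E'
def fixfit(P,S):
    from scipy.optimize import minimize
    out=[]
    for Q in (P,S):
        q=Q.reshape(-1,3); m=(q[:,2]>.006)&(q[:,2]<.014)&(abs(q[:,0]-.65)<.12)&(abs(q[:,1]-.085)<.13); out.append(q[m])
    return out
E
python3 - <<'E'
from h import *
P=np.load("topP.npy"); S=np.load("sceneP.npy")
# colour-based plate corners (top) projected at z=.01
def ray(n,u,v,z):
    s=viewer.snapshot(n);f=384/2/np.tan(np.radians(s["vertical_fov"])/2)
    M=np.linalg.inv(s["view"]);d=M[:3,:3]@np.array([(u-s["cx"])/f,-(v-s["cy"])/f,-1]);o=M[:3,3]
    return o+d*(z-o[2])/d[2]
C=np.array([ray("top",*c,.01) for c in[(238.4,223.4),(315,207.4),(302.4,153),(228,168)]])[:,:2]
F=np.array([[-75,85],[-75,-92],[55,-92],[55,85]])/1000
def fit(F,C):
    a=F-F.mean(0);b=C-C.mean(0);th=np.arctan2((a[:,0]*b[:,1]-a[:,1]*b[:,0]).sum(),(a*b).sum())
    Rm=np.array([[np.cos(th),-np.sin(th)],[np.sin(th),np.cos(th)]]);t=C.mean(0)-Rm@F.mean(0);return th,t,Rm,C-(F@Rm.T+t)
print("corners",fit(F,C))
for n,Q in(("top",P),("scene",S)):
    m=(Q[...,2]>.007)&(Q[...,2]<.04)&(abs(Q[...,0]-.65)<.12)&(abs(Q[...,1]-.085)<.135)
    m=m.astype(np.uint8);k,l,st,_=cv2.connectedComponentsWithStats(m);i=1+st[1:,4].argmax()
    q=Q[l==i];q=q[q[:,2]<.013]; print(n,st[i],cv2.minAreaRect((q[:,:2]*1000).astype(np.float32)),np.median(q[:,2]))
th,t,Rm,_=fit(F,C)
for nm,p in dict(pivot=(-55,-66),corner=(35,-60)).items(): print(nm,Rm@np.array(p)/1000+t)
for Q in(P,):
    q=Q.reshape(-1,3);w=(q[:,:2]-t)@Rm
    for nm,zl,zh,x0,x1,y0,y1 in[("gate",.029,.036,-72,35,-58,40),("rail",.0165,.0225,25,60,-57,80),("post",.025,.032,20,60,-90,-50)]:
        m=(q[:,2]>zl)&(q[:,2]<zh)&(w[:,0]>x0/1e3)&(w[:,0]<x1/1e3)&(w[:,1]>y0/1e3)&(w[:,1]<y1/1e3)
        print(nm,m.sum(),cv2.minAreaRect((w[m]*1000).astype(np.float32)) if m.sum()>3 else 0,w[m].min(0),w[m].max(0))
E
```

```text
corners (np.float64(0.0779337783509005), array([0.66326667, 0.09612889]), array([[ 0.9969647 , -0.07785491],
       [ 0.07785491,  0.9969647 ]]), array([[-2.52530474e-05, -7.43628503e-04],
       [ 4.60747331e-04,  1.48796145e-03],
       [-1.12143970e-04,  7.28704933e-04],
       [-3.23350313e-04, -1.47303788e-03]]))
top [ 228  153   88   71 4167] ((654.5442504882812, 92.62060546875), (130.3665313720703, 176.71463012695312), 4.891796588897705) 0.009463245017445998
scene [ 223  178  105   70 4194] ((655.3246459960938, 92.3708267211914), (132.3419952392578, 178.15298461914062), 4.846012592315674) 0.010847256785749104
pivot [0.61357204 0.0260472 ]
corner [0.70283173 0.03903593]
gate 186 ((-39.09939193725586, -20.829486846923828), (81.36101531982422, 12.341167449951172), 72.01055908203125) [-0.05702749 -0.0577941 ] [-0.02352959  0.0194629 ]
rail 312 ((42.69524002075195, 8.049659729003906), (14.621133804321289, 129.8103485107422), 0.5029094219207764) [ 0.03508839 -0.05683791] [0.0503612  0.07297925]
post 35 ((26.685091018676758, -78.27439880371094), (13.264016151428223, 13.033060073852539), 88.39143371582031) [ 0.02026286 -0.08498324] [ 0.0332515  -0.07146208]
```

```bash
cat >> h.py <<'E'
TH=.085; T0=np.array([.6645,.0968]); RF=np.array([[np.cos(TH),-np.sin(TH)],[np.sin(TH),np.cos(TH)]])
def w2f(p): return RF.T@(np.asarray(p)[:2]-T0)*1000
def f2w(p): return RF@(np.asarray(p)/1000)+T0
def go(xyf,z,yaw=TH):
    "rows units from the current pose to fixture xy(mm), world z(m), tool y at world angle yaw"
    s=manip.state();M=R.from_rotvec(s["tool_rot"]).as_matrix()
    d=M.T@(np.append(f2w(xyf),z)-s["ee_pos"])/.025
    cur=np.arctan2(M[1,1],M[0,1]);r=(np.degrees(cur-yaw)+180)%360-180
    print("t %.1f"%s["time"],"rel",np.round(d,2),"roll",round(r/6,2),"tool fix",np.round(w2f(s["ee_pos"]),1),round(s["ee_pos"][2]*1e3,1),"F",np.round(s["ft_force"],1),"tilt",np.round(np.degrees(np.arccos(-M[2,2])),2),"w",round(s["grip_width"]*1e3,1),round(s["grasp_force"],1))
def gatec(phi,gap=0,r=70):
    u=np.array([np.cos(phi),np.sin(phi)]);n=np.array([-u[1],u[0]])
    h=14.5*abs(u[1])+11*abs(u[0]); s=r-14.5*u[0]+11*u[1]
    return np.array([-55,-66])+s*u+(6+h+gap)*n
E
python3 - <<'E'
from h import *
go(gatec(1.26,10),.231)
for p in(1.26,1.1,.9,.7,.5,.3,.15,.05,0):print(p,gatec(p,10 if p==1.26 else 0).round(1))
E
```

```text
t 0.3 rel [-2.215e+01 -1.479e+01  1.000e-02] roll 11.77 tool fix [-462.6  549.3] 231.0 F [-0.4  0.6  0.6] tilt 0.03 w 85.5 0.0
1.26 [-63.3  16.5]
1.1 [-43.1  10.1]
0.9 [-30.7   3.6]
0.7 [-19.8  -5.3]
0.5 [-10.9 -16.2]
0.3 [ -4.4 -28.6]
0.15 [ -1.2 -38.6]
0.05 [  0.1 -45.5]
0 [  0.5 -49. ]
```

```bash
python3 -m inch '[[-1,-1.6,-1.05,0,1],[-1,-3.2,-2.1,0,2],[-1,-4.8,-3.2,0,3],[-1,-6.4,-4.3,0,4],[-1,-8,-5.3,0,5],[-1,-9.6,-6.4,0,6],[-1,-11.2,-7.5,0,7],[-1,-12.8,-8.5,0,8],[-1,-14.4,-9.6,0,9],[-1,-16,-10.7,0,10],[-1,-17.6,-11.8,0,11],[-1,-18.5,-12.4,0,11.77]]' && python3 -c "
from h import *
go(gatec(1.26,12),.017)"
```

```text
time: 1.5
ee_pos: [0.5291, 0.1846, 0.2317]
tool_rot: [2.134, 2.303, 0.001]
ft_force: [0.6, 1.0, -0.5]
grip_width: -0.0001
grasp_force: 0.0
t 1.5 rel [-3.24  2.51  8.6 ] roll -0.08 tool fix [-127.5   99. ] 231.7 F [ 0.6  1.  -0.5] tilt 0.11 w -0.1 0.0
```

```bash
python3 -m inch '[[-1,-1,0.8,1.5,0],[-1,-2,1.6,3,0],[-1,-3,2.4,4.5,0],[-1,-3.25,2.5,5.5,0],[-1,-3.25,2.5,6.5,0],[-1,-3.25,2.5,7.5,0],[-1,-3.25,2.5,8.2,0],[-1,-3.25,2.5,8.6,0],[-1,-3.25,2.5,8.6,0]]'
python3 - <<'E'
from h import *
go(gatec(1.26,12),.017)
c=gatec(1.26,12)
for p in(1.1,.9,.7,.5,.3,.15,.05,0):
    d=(gatec(p)-c)/25; print(p,[-1,round(d[1],2),round(d[0],2),0,0])
s,P,f=snap("top");cv2.imwrite("pics/a.png",cv2.resize(s["frame"][140:240,210:340,::-1],None,fx=5,fy=5,interpolation=cv2.INTER_CUBIC))
E
```

```text
time: 2.4
ee_pos: [0.5951, 0.113, 0.015]
tool_rot: [-2.125, -2.312, 0.003]
ft_force: [-0.2, 0.0, -0.3]
grip_width: 0.0
grasp_force: 0.0
t 2.4 rel [-0.19  0.1  -0.08] roll -0.0 tool fix [-67.8  22. ] 15.0 F [-0.2  0.  -0.3] tilt 0.13 w 0.0 0.0
1.1 [-1, np.float64(-0.28), np.float64(0.89), 0, 0]
0.9 [-1, np.float64(-0.54), np.float64(1.38), 0, 0]
0.7 [-1, np.float64(-0.9), np.float64(1.82), 0, 0]
0.5 [-1, np.float64(-1.33), np.float64(2.17), 0, 0]
0.3 [-1, np.float64(-1.83), np.float64(2.43), 0, 0]
0.15 [-1, np.float64(-2.23), np.float64(2.56), 0, 0]
0.05 [-1, np.float64(-2.51), np.float64(2.61), 0, 0]
0 [-1, np.float64(-2.65), np.float64(2.63), 0, 0]
```

View pics/a.png

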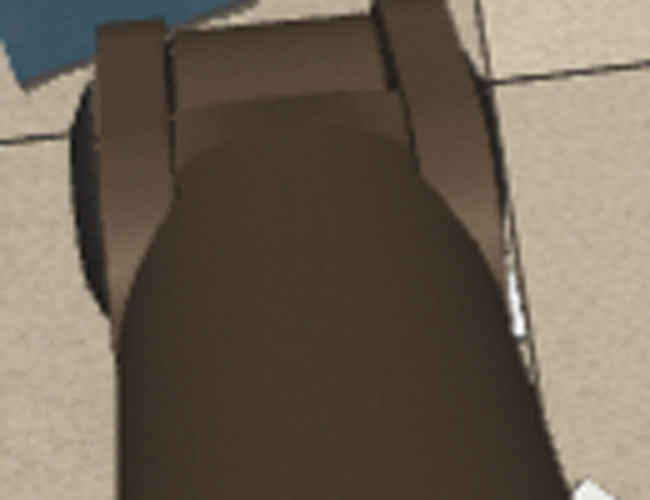

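The arm hides the fixture in this top view, so I'll check the gate in the scene camera after the push.

```bash
python3 -m inch '[[-1,-0.3,0.4,-0.04,0],[-1,-0.4,0.7,-0.08,0],[-1,-0.48,1.0,-0.08,0],[-1,-0.6,1.25,-0.08,0],[-1,-0.73,1.48,-0.08,0],[-1,-0.9,1.7,-0.08,0],[-1,-1.09,1.92,-0.08,0],[-1,-1.3,2.1,-0.08,0],[-1,-1.52,2.27,-0.08,0],[-1,-1.77,2.41,-0.08,0],[-1,-2.02,2.53,-0.08,0],[-1,-2.02,2.53,-0.08,0]]'
python3 - <<'E'
from h import *
go(gatec(0),.017)
s,P,f=snap("scene");cv2.imwrite("pics/b.png",cv2.resize(s["frame"][150:270,200:350,::-1],None,fx=5,fy=5,interpolation=cv2.INTER_CUBIC))
E
```

```text
time: 3.65
ee_pos: [0.6638, 0.0662, 0.0184]
tool_rot: [2.127, 2.311, -0.001]
ft_force: [-1.0, -0.9, 0.5]
grip_width: 0.0
grasp_force: 0.0
t 3.6 rel [-0.74  0.16  0.06] roll -0.02 tool fix [ -3.3 -30.4] 18.4 F [-1.  -0.9  0.5] tilt 0.07 w 0.0 0.0
```

View pics/b.png

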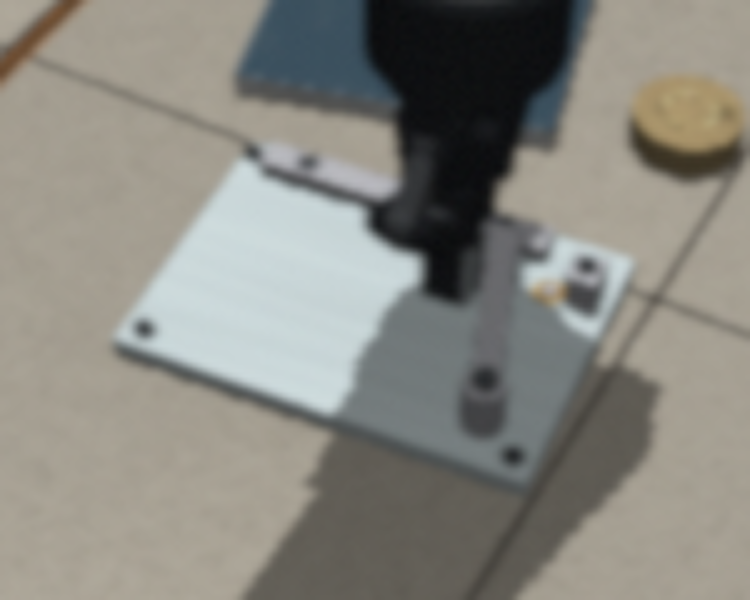

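The gate has followed the fingers (at about (460,275)) to roughly 0.3 rad, so I keep pushing.

```bash
python3 -m inch '[[-1,-0.2,0.06,0.05,0],[-1,-0.4,0.12,0.05,0],[-1,-0.52,0.15,0.05,0],[-1,-0.62,0.16,0.05,0],[-1,-0.7,0.16,0.05,0],[-1,-0.76,0.16,0.05,0]]';  python3 -c "
from h import *
go(gatec(0),.017)"; python3 -m inch '[[-1,-0.05,0,0,0],[-1,-0.1,0,0,0],[-1,-0.1,0,0,0]]';  python3 -c "
from h import *
go(gatec(0),.017)"
```

```text
time: 4.3
ee_pos: [0.6682, 0.054, 0.017]
tool_rot: [-2.119, -2.313, -0.004]
ft_force: [-0.9, 9.0, 1.6]
grip_width: -0.0001
grasp_force: 4.2
t 4.3 rel [-0.24  0.02 -0.  ] roll 0.02 tool fix [  0.1 -42.9] 17.0 F [-0.9  9.   1.6] tilt 0.29 w -0.1 4.2
time: 4.6
ee_pos: [0.6691, 0.0491, 0.0171]
tool_rot: [-2.123, -2.313, -0.003]
ft_force: [-0.6, 6.8, 1.0]
grip_width: -0.0
grasp_force: 3.2
t 4.6 rel [-0.04  0.    0.  ] roll 0.01 tool fix [  0.5 -47.9] 17.1 F [-0.6  6.8  1. ] tilt 0.14 w -0.0 3.2
```

```bash
python3 -m inch '[[-1,-0.05,0,0,0],[-1,-0.1,0,0,0],[-1,-0.15,0,0,0],[-1,-0.2,0,0,0],[-1,-0.2,0,0,0]]';  python3 -c "
from h import *
go(gatec(0),.017)"; python3 -m inch '[[-1,-0.05,0,0,0],[-1,-0.1,0,0,0],[-1,-0.15,0,0,0],[-1,-0.2,0,0,0],[-1,-0.2,0,0,0]]';  python3 -c "
from h import *
go(gatec(0),.017)"
```

```text
time: 5.1
ee_pos: [0.6691, 0.049, 0.0171]
tool_rot: [-2.117, -2.313, -0.008]
ft_force: [-1.4, 15.8, 2.1]
grip_width: -0.0
grasp_force: 7.9
t 5.1 rel [-0.04  0.    0.01] roll 0.03 tool fix [  0.5 -48.1] 17.1 F [-1.4 15.8  2.1] tilt 0.43 w -0.0 7.9
time: 5.6
ee_pos: [0.6691, 0.0488, 0.0172]
tool_rot: [-2.111, -2.314, -0.012]
ft_force: [-3.1, 24.2, 4.0]
grip_width: 0.0003
grasp_force: 12.6
t 5.6 rel [-0.03 -0.    0.01] roll 0.06 tool fix [  0.5 -48.2] 17.2 F [-3.1 24.2  4. ] tilt 0.72 w 0.3 12.6
```

The finger stopped dead at fixture y = -48 while the force rose to 24 N, so the gate is shut against the post. Next I back off and go over to the block.

```bash
python3 -m inch '[[-1,0.6,0,0,0],[-1,1.2,0,0,0],[-1,1.6,0,-1,0],[-1,1.6,-1,-3,0],[-1,2,-2,-5,0],[-1,3,-4,-5,0],[-1,4,-6,-5,0],[1,6,-8,-4.5,0],[1,7.3,-8.8,-4.5,0]]';  python3 - <<'E'
from h import *
s,P,f=snap("top");cv2.imwrite("pics/c.png",cv2.resize(s["frame"][140:300,200:360,::-1],None,fx=3.7,fy=3.7,interpolation=cv2.INTER_CUBIC))
for n in("top","scene"):
    if n=="scene": s,P,f=snap(n)
    m=(P[...,2]>.017)&(P[...,2]<.028)&(abs(P[...,0]-.463)<.06)&(abs(P[...,1]-.2)<.06)
    if m.sum()>20: print(n,m.sum(),cv2.minAreaRect((P[m][:,:2]*1000).astype(np.float32)))
    q=P.reshape(-1,3);w=(q[:,:2]-T0)@RF.T.T*1000
    g=(q[:,2]>.027)&(q[:,2]<.036)&(w[:,0]>-72)&(w[:,0]<30)&(abs(w[:,1]+66)<25)
    if g.sum()>20: print("gate",g.sum(),cv2.minAreaRect(w[g].astype(np.float32)))
b=w2f([.4635,.2]);print(b)
go(b,.09,.087)
E
```

```text
time: 6.5
ee_pos: [0.4522, 0.1808, 0.1314]
tool_rot: [2.129, 2.309, 0.0]
ft_force: [0.5, 1.7, 0.2]
grip_width: 0.0284
grasp_force: 0.0
gate 252 ((-16.74033546447754, -71.50579833984375), (26.441503524780273, 93.20632934570312), 88.26409912109375)
scene 391 ((465.0608825683594, 199.7628173828125), (17.95248031616211, 80.64404296875), 5.1985344886779785)
gate 268 ((-16.90068244934082, -71.64825439453125), (26.304046630859375, 94.92544555664062), 86.64427185058594)
[-191.51288371  119.89184865]
t 6.6 rel [0.5  0.64 1.63] roll 0.05 tool fix [-207.2  107.2] 130.7 F [ 0.6  0.8 -0.5] tilt 0.21 w 43.4 0.0
```

View pics/c.png

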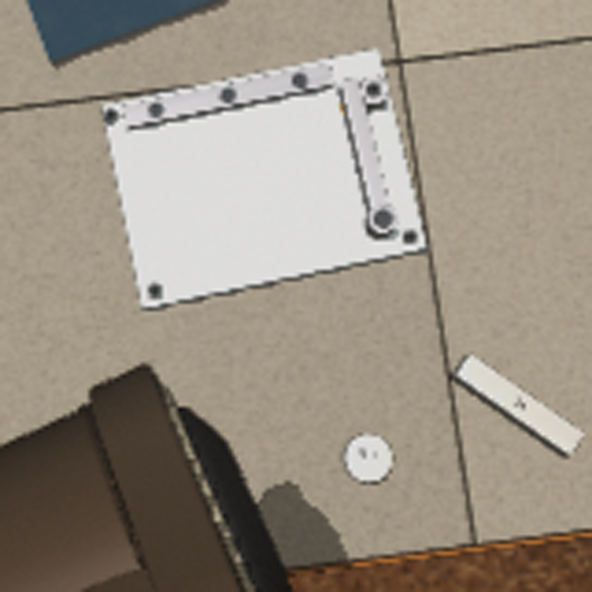

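The gate lies shut along (340,90)-(383,220). Now I grasp the block.

```bash
python3 -m inch '[[1,0.25,0.33,0,0],[1,0.5,0.65,0.8,0.05],[1,0.5,0.65,2,0.05],[1,0.5,0.65,3.2,0.05],[1,0.5,0.65,4.2,0.05],[1,0.5,0.65,4.7,0.05],[1,0.5,0.65,4.75,0.05],[1,0.5,0.65,4.75,0.05]]';  python3 - <<'E'
from h import *
go(w2f([.464,.2]),.011,.087)
E
```

```text
time: 7.4
ee_pos: [0.4702, 0.195, 0.0129]
tool_rot: [2.133, 2.306, 0.0]
ft_force: [-0.4, 0.5, -0.4]
grip_width: 0.0855
grasp_force: 0.0
t 7.4 rel [ 0.22 -0.23  0.08] roll -0.09 tool fix [-185.3  114.4] 12.9 F [-0.4  0.5 -0.4] tilt 0.04 w 85.5 0.0
```

```bash
python3 -m inch '[[1,0.2,-0.22,0.04,-0.08],[1,0.2,-0.22,0.08,-0.08],[0.3,0.2,-0.22,0.08,-0.08],[-0.2,0.2,-0.22,0.08,-0.08],[-1,0.2,-0.22,0.08,-0.08],[-1,0.2,-0.22,0.08,-0.08],[-1,0.2,-0.22,0.08,-0.08],[-1,0.2,-0.22,0.08,-0.08],[-1,0.2,-0.22,0.08,-0.08],[-1,0.2,-0.22,0.08,-0.08],[-1,0.2,-0.22,0.08,-0.08]]';  python3 - <<'E'
from h import *
go([27,-20],.06)
E
```

```text
time: 8.5
ee_pos: [0.4634, 0.2002, 0.0109]
tool_rot: [2.122, 2.316, 0.001]
ft_force: [-0.1, 0.1, 5.8]
grip_width: 0.0145
grasp_force: 59.1
t 8.5 rel [-5.63  8.73 -1.96] roll 0.02 tool fix [-191.6  120.1] 10.9 F [-0.1  0.1  5.8] tilt 0.03 w 14.5 59.1
```

```bash
python3 -m inch '[[-1,0,0,-0.5,0],[-1,0,0,-1.2,0],[-1,0,0,-2,0],[-1,0,0,-2.8,0],[-1,-0.4,0.8,-3,0],[-1,-0.9,1.6,-3,0],[-1,-1.4,2.4,-3,0],[-1,-1.9,3.2,-3,0],[-1,-1.9,3.2,-3,0],[-1,-1.9,3.2,-3,0]]';  python3 - <<'E'
from h import *
go([15,-8],.06)
s,P,f=snap("scene")
cv2.imwrite("pics/d.png",cv2.resize(s["frame"][130:290,120:330,::-1],None,fx=3.7,fy=3.7,interpolation=cv2.INTER_CUBIC))
E
```

```text
time: 9.5
ee_pos: [0.5467, 0.1594, 0.0856]
tool_rot: [-2.123, -2.315, 0.001]
ft_force: [-0.3, 0.0, -2.0]
grip_width: 0.0147
grasp_force: 59.0
t 9.5 rel [-3.22  5.08  1.02] roll 0.01 tool fix [-112.1   72.3] 85.6 F [-0.3  0.  -2. ] tilt 0.05 w 14.7 59.0
```

View pics/d.png

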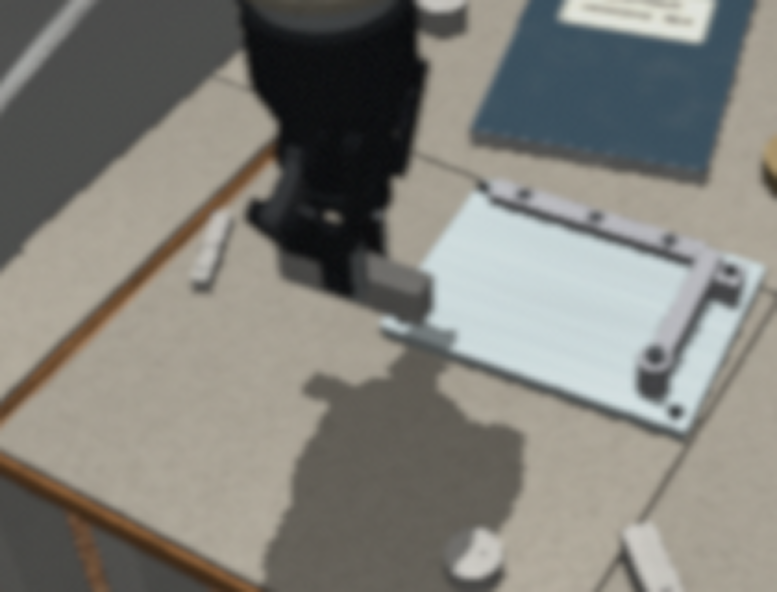

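The block is held level by its middle, at about (355,280). I move over the plate.

```bash
python3 -m inch '[[-1,-0.4,0.7,0,0],[-1,-0.9,1.5,0,0],[-1,-1.5,2.3,0,0],[-1,-2.1,3.1,0,0],[-1,-2.6,3.9,0.3,0],[-1,-3.0,4.6,0.7,0],[-1,-3.1,4.8,1,0.01],[-1,-3.1,4.8,1,0.01],[-1,-3.1,4.8,1,0.01]]';  python3 - <<'E'
from h import *
go([15,-8],.024)
E
```

```text
time: 10.45
ee_pos: [0.672, 0.0943, 0.0603]
tool_rot: [-2.121, -2.315, 0.001]
ft_force: [-0.0, 0.2, -2.6]
grip_width: 0.0139
grasp_force: 59.1
t 10.4 rel [-0.2   0.31  1.45] roll 0.02 tool fix [ 7.2 -3.1] 60.3 F [-0.   0.2 -2.6] tilt 0.1 w 13.9 59.1
```

```bash
python3 -m inch '[[-1,-0.1,0.1,0.4,0.02],[-1,-0.1,0.15,0.8,0.02],[-1,-0.1,0.15,1.1,0.02],[-1,-0.1,0.15,1.3,0.02],[-1,-0.1,0.15,1.42,0.02],[-1,-0.1,0.15,1.48,0.02],[-1,-0.1,0.15,1.54,0.02],[-1,-0.1,0.15,1.58,0.02],[-1,-0.1,0.15,1.58,0.02]]';  python3 - <<'E'
from h import *
go([27,-20],.021)
E
```

```text
time: 11.35
ee_pos: [0.6774, 0.091, 0.0212]
tool_rot: [2.126, 2.313, 0.0]
ft_force: [-0.3, -0.6, -1.9]
grip_width: 0.0144
grasp_force: 59.1
t 11.3 rel [-0.52  0.59  0.01] roll -0.01 tool fix [12.3 -6.9] 21.2 F [-0.3 -0.6 -1.9] tilt 0.02 w 14.4 59.1
```

```bash
for i in 1 2; do python3 -m inch '[[-1,0,0,0.03,0],[-1,0,0,0.03,0],[-1,0,0,0.03,0]]' | grep -E "ee_pos|ft_f"; done
```

```text
ee_pos: [0.6775, 0.091, 0.021]
ft_force: [-1.9, -0.1, 4.6]
ee_pos: [0.6775, 0.091, 0.0209]
ft_force: [-4.6, -0.3, 10.4]
```

```bash
python3 -m inch '[[-1,0,0,-0.03,0],[-1,0,0.15,-0.03,0],[-1,0,0.3,-0.03,0],[-1,0,0.42,-0.03,0],[-1,0,0.52,-0.03,0],[-1,0,0.6,-0.03,0],[-1,0,0.66,-0.03,0],[-1,0,0.66,-0.03,0]]'; python3 -c "
from h import *
go([27,-20],.021)"
```

```text
time: 12.75
ee_pos: [0.6917, 0.0922, 0.021]
tool_rot: [-2.123, -2.311, 0.005]
ft_force: [-11.7, -0.4, 13.2]
grip_width: 0.0139
grasp_force: 61.2
t 12.8 rel [-0.52  0.01 -0.  ] roll -0.01 tool fix [26.7 -6.9] 21.0 F [-11.7  -0.4  13.2] tilt 0.26 w 13.9 61.2
```

```bash
python3 -m inch '[[-1,-0.1,0,-0.03,0],[-1,-0.2,0,-0.03,0],[-1,-0.3,0,-0.03,0],[-1,-0.38,0,-0.03,0],[-1,-0.46,0,-0.03,0],[-1,-0.53,0,-0.03,0],[-1,-0.6,0,-0.03,0],[-1,-0.66,0,-0.03,0],[-1,-0.66,0,-0.03,0]]'; python3 -c "
from h import *
go([27,-20],.021)"
```

```text
time: 13.65
ee_pos: [0.6927, 0.0796, 0.021]
tool_rot: [-2.119, -2.311, 0.0]
ft_force: [-10.4, 7.0, 9.2]
grip_width: 0.014
grasp_force: 60.5
t 13.7 rel [-0.02  0.01  0.  ] roll 0.02 tool fix [ 26.7 -19.5] 21.0 F [-10.4   7.    9.2] tilt 0.37 w 14.0 60.5
```

```bash
python3 -m inch '[[-1,-0.08,0.03,0,0],[-1,-0.16,0.06,0,0],[-1,-0.24,0.1,0,0],[-1,-0.3,0.14,0,0],[-1,-0.3,0.14,0,0],[-1,-0.3,0.14,0,0],[-1,-0.3,0.14,0,0],[-1,-0.3,0.14,0,0]]'
python3 - <<'E'
from h import *
go([27,-20],.021)
s,P,f=snap("scene")
cv2.imwrite("pics/e.png",cv2.resize(s["frame"][140:260,210:360,::-1],None,fx=5,fy=5,interpolation=cv2.INTER_CUBIC))
E
```

```text
time: 14.45
ee_pos: [0.6929, 0.0789, 0.021]
tool_rot: [-2.107, -2.307, 0.001]
ft_force: [-23.3, 16.6, 20.2]
grip_width: 0.0141
grasp_force: 62.0
t 14.4 rel [ 0.01  0.01 -0.  ] roll 0.05 tool fix [ 26.8 -20.2] 21.0 F [-23.3  16.6  20.2] tilt 0.97 w 14.1 62.0
```

View pics/e.png

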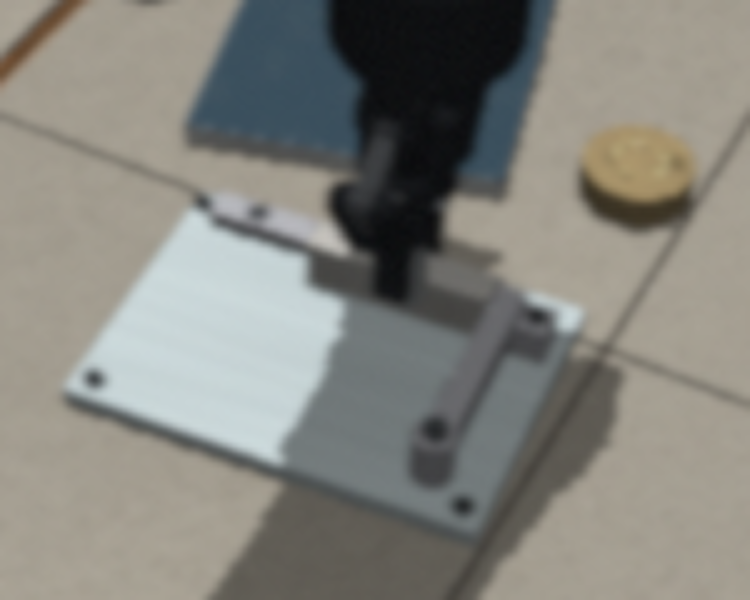

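```bash
python3 -m inch '[[-1,-0.06,-0.03,-0.02,0],[-1,-0.12,-0.06,-0.04,0],[-1,-0.18,-0.06,-0.04,0],[-1,-0.18,-0.06,-0.04,0],[-1,-0.18,-0.06,-0.04,0],[-1,-0.18,-0.06,-0.04,0],[-1,-0.18,-0.06,-0.04,0],[-1,-0.18,-0.06,-0.04,0]]'
python3 - <<'E'
from h import *
go([27,-20],.021)
s,P,f=snap("scene")
q=P.reshape(-1,3);w=(q[:,:2]-T0)@RF*1000
m=(q[:,2]>.031)&(q[:,2]<.039)&(w[:,0]>14)&(w[:,0]<42)&(w[:,1]>-62)&(w[:,1]<22)
print(m.sum(),w[m].min(0),w[m].max(0),cv2.minAreaRect(w[m].astype(np.float32)))
for a,b in((-62,-36),(-5,24)):
    k=m&(w[:,1]>a)&(w[:,1]<b);print(k.sum(),np.median(w[k],0),np.median(q[k,2]))
E
```

```text
time: 15.3
ee_pos: [0.6929, 0.0786, 0.0211]
tool_rot: [-2.104, -2.309, -0.006]
ft_force: [-17.0, 25.9, 10.0]
grip_width: 0.0142
grasp_force: 60.8
t 15.3 rel [0.02 0.01 0.01] roll 0.08 tool fix [ 26.7 -20.5] 21.1 F [-17.   25.9  10. ] tilt 1.06 w 14.2 60.8
169 [ 14.17362019 -61.64084016] [36.86450561 18.36320459] ((25.943946838378906, -21.710769653320312), (79.8970947265625, 22.653226852416992), 87.41926574707031)
85 [ 25.90444327 -50.14592542] 0.03517465986134627
52 [22.64253049 10.57508066] 0.03472433264881192
```

```bash
python3 -m inch '[[-1,0,0,0,0],[-1,0,0,0,0],[-1,0,0,0,0],[-1,0,0,0,0]]'; python3 -c "
from h import *
print(manip.hand_in())"
```

```text
time: 15.75
ee_pos: [0.6929, 0.0786, 0.0211]
tool_rot: [-2.104, -2.309, -0.006]
ft_force: [-16.7, 26.6, 10.4]
grip_width: 0.0141
grasp_force: 60.8
the job is handed in; nothing more can be done
None
```

I handed the job in at 15.8 s with the gate shut and the block still gripped, pressed at about 17 N towards the rail and 27 N (some of it friction) towards the gate; the hand-in returned no verdict.

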